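Clear a jammed vial rack from the gravity feeder

TASK

A vial rack of the wrong, wider pattern has run down the sloping lane of the rack feeder and jammed in its outlet throat, where the lips over the lane keep it from being lifted. Nudge it back up the lane until its own upper edge has lifted the drop catch and the catch has fallen in behind it, keeping your fingers off the catch, and let go so that the rack rests there on the catch. Then lift it out of the loading bay, never tipping it far (the vials are glass), and set it down gently to stand upright, wholly on the blue bench pad, leaving the other things on the bench where they are.

Things in the scene. Friction and masses are not known exactly. Their poses are not given: they have to be found in the camera images.
- lane: Sloping lane of the feeder: bright sheet-steel channel 400 mm long, 59 mm wide inside, walls 3 mm, fixed on stands over a base plate 400 x 120 mm. Origin: middle of the floor's lower (outlet) end, 42 mm above the bench; x runs up along the floor (16 degrees above level), y level across it, left as one looks uphill, z square to the floor. Slippery: a free rack slides down it.
- lane_cover (a point): Middle of the covered part of the lane (lane x 100 to 240 mm), on the floor. Its sides are 45 mm high; lips on them, underside 42 mm and top 45 mm above the floor, reach 7 mm inwards and leave a slot 45 mm wide open from above. Below it, at x 0 to 100 mm, lies an open pick-up bay with sides 12 mm high and a stop 15 mm high at x = 0.
- lane_throat (a point): Outlet throat, on the floor at lane x = 112 mm: white guides 38 mm high narrow the channel from 59 mm wide at lane x = 142 mm to 52 mm at 112 mm; it stays 52 mm down to 99 mm.
- lane_bay (a point): Middle of the open loading bay (lane x 240 to 398 mm), on the floor. Its sides are only 12 mm high; an end stop at its top is 15 mm high.
- rack: The jammed rack: pale grey block 110 mm long (x), 55 wide (y), 40 high, with plain shoulders beside one row of five amber vials, whose black caps (18 mm across) stand 11 mm above it; 200 to 360 g. Origin: centre of its underside; x points uphill at the start, z up. It starts square in the lane, lower end at about lane x = 125 mm, lightly wedged in the throat: a few newtons uphill free it.
- rack_low (a point): Centre of the rack's lower end face, 20 mm above its underside: 55 mm from the origin along the rack's -x. This face is the one to push on.
- rack_foot0 (a point): Bottom corner of the rack at its +x, +y.
- rack_foot1 (a point): Bottom corner of the rack at its +x, -y.
- rack_foot2 (a point): Bottom corner of the rack at its -x, +y.
- rack_foot3 (a point): Bottom corner of the rack at its -x, -y.
- catch_hinge (a joint): Hinge of the drop catch, rad: 0 hanging down (blocking), growing as it swings up, at most 0.9. It falls by its own weight (90 g). The rack passing under it lifts it to about 0.26.
- catch: Drop catch: dark steel arm over the lane's left edge (lane y 16 to 28 mm; a hand tab juts out to 44). Origin on its hinge, lane x = 190 mm, z = 58; axes as the lane's while down. The arm, top 61 mm above the floor, runs 66 mm uphill to a toe that hangs to 24 mm above the floor, with a ramp facing downhill. From above, the lane is free beside it at lane y below 15 mm.
- catch_stop (a point): Middle of the toe's uphill stop face; with the catch down at lane x = 256 mm, y = 22, z = 32. A rack pushed uphill meets the ramp when its upper end is at about lane x = 240 mm; the catch drops once the rack's lower end is past 256 mm, where the rack then rests.
- pad: Blue bench pad, 240 mm (its x) x 180 mm (its y), 2 mm thick, lying flat on the bench and fixed. Origin: centre of its underside.
- spare_rack: Bystander: a narrower rack, 110 x 50 x 40 mm, with three vials, standing on the bench. Origin: centre of its underside.
- bottle: Bystander: glass reagent bottle, 86 mm across, 190 mm high. Origin: centre of its underside.
- syringe: Bystander: capped syringe, 170 mm long along its x, 19 mm high, lying on the bench. Origin: on the bench under its barrel.
- scissors: Bystander: steel dissecting scissors, 155 mm long along their x, 6 mm high, lying on the bench. Origin: under the rivet.
Not all that is in view belongs to the job. Leave any red look-alike of the rack alone.

How it is judged (in metres and radians):
On the way, in this order (a step that is already met when the one before it is completed fails the run):
1. the rack, moving up the lane, has lifted the catch (by 0.1 rad or more), the fingers not touching the catch (value of joint catch_hinge above 0.1 rad and contact force between rack and catch above 0.02 N and contact force between the fingers and catch below 0.5 N and x of rack_low in the frame of lane below 0.25 m), for 0.05 s.
2. the rack lies at rest in the loading bay, the catch down behind its lower end, the fingers off it (value of joint catch_hinge below 0.06 rad and x of rack_low in the frame of lane above 0.252 m and z of rack in the frame of lane below 0.006 m and linear speed of rack below 0.02 m/s and contact force between the fingers and rack below 0.2 N), for 0.3 s.
3. the rack is lifted clear, its underside more than 40 mm off the lane's floor (z of rack in the frame of lane above 0.04 m), for 0.1 s.
At the end, for the whole second after the job is handed in: The rack stands upright (within 0.06 rad) and still on the blue pad, its underside within 4 mm of the pad's top and all four bottom corners inside the pad's edges; the feeder's catch hangs down (below 0.06 rad) (x of rack_foot0 in the frame of pad between -0.12 and 0.12 m and y of rack_foot0 in the frame of pad between -0.09 and 0.09 m and x of rack_foot1 in the frame of pad between -0.12 and 0.12 m and y of rack_foot1 in the frame of pad between -0.09 and 0.09 m and x of rack_foot2 in the frame of pad between -0.12 and 0.12 m and y of rack_foot2 in the frame of pad between -0.09 and 0.09 m and x of rack_foot3 in the frame of pad between -0.12 and 0.12 m and y of rack_foot3 in the frame of pad between -0.09 and 0.09 m and z of rack in the frame of pad below 0.006 m and angle between rack's own z axis and vertical below 0.06 rad and linear speed of rack below 0.02 m/s and angular speed of rack below 0.1 rad/s and value of joint catch_hinge below 0.06 rad); the robot touches nothing.
It fails at once if the fingers press on the catch (more than 4 N) (contact force between the fingers and catch above 4 N).
It fails at once if the rack is tipped more than 0.7 rad from upright (angle between rack's own z axis and vertical above 0.7 rad).
It fails at once if the rack hits the pad hard (more than 45 N) (contact force between rack and pad above 45 N).
It fails at once if another thing on the bench is shifted more than 30 mm (distance of any of spare_rack, bottle, syringe, scissors from where it was at the start of the episode above 0.03 m).
It also fails if it takes over 67 s, if anything falls off the work surface, if the arm or the gripper's body presses on something with over 40 N, if the wrist force passes 120 N, or if a joint passes its speed limit or range.

ROBOT

A 6-joint arm with a two-finger parallel gripper is mounted at the origin on the work surface. World frame = base frame: x ahead of the robot, y to its left, z up, the work surface at z = 0. Lengths are in mm, angles in rad, forces in N, time in s.
With the tool pointing down it reaches from about 300 to 875 mm from the base axis. Payload 6.4 kg.
Tool frame: the origin (TCP) lies on the centre line of the jaws, within the pads' length; the fingertips stand 19 mm ahead of it and the grasp point (between the pads) is the TCP; z points along the fingers, y is the line along which they close (so a half turn about z gives the same grasp; the last joint's range is limited). The gripper opens to 88 mm and grips with 3 to 60 N. Pads are 18 mm wide; open, the fingers measure 123 mm over their backs; the gripper's body (75 mm by 187 mm) begins 45 mm behind the grasp point.
Start: joints at [0.973, 0.181, 1.607, -0, 1.354, -0.206], TCP at [219.555, 531.448, 257.714] pointing down, gripper open.
Joint ranges: [-2.99, 2.99], [-0.89, 2.07], [0.3, 2.58], [-1.14, 4.28], [0, 2.63], [-3.12, 3.12]. Speed limits (rad/s): [2.57, 2.57, 3.01, 3.14, 3.14, 3.14].

INTERFACE

Orientations are given as a rotation vector (axis times angle).
In Python, from cell import manip gives the robot as it stands. Calls block until the motion is done:
- manip.move_pose(position, orientation): joint-space move of the TCP to a pose.
- manip.servo_line(position, orientation=None, max_speed=150): straight line of the TCP; orientation=None keeps the orientation; max_speed is the mean speed in mm/s.
- manip.movej(angles): joint-space move.
- manip.ungrasp() and manip.gripper_close(squeeze=None): open the fingers fully, or close them until they stop; squeeze is the grip in N (None keeps the last).
- manip.sleep(seconds).
- manip.inverse_kinematics(position, orientation): joint angles nearest the present ones, or None.
- manip.sense(): the state.
- manip.read_camera(name): name is "side" or "top" or "wrist"; returns a dict with "img" (400x640x3 uint8, red, green, blue), "fx", "fy", "cx", "cy" (pixels), "world_to_cam" (4x4, takes a point from world to camera coordinates); the wrist camera has in their place "mount" (4x4, takes a point from camera to tool coordinates, whose origin is the TCP and whose axes are the flange's). Camera axes: x right, y down, z forward; pixel columns grow to the right and rows downward; lengths in mm; the calibration is good to about 2 mm. A picture is of the moment at which its call begins: read the wrist's pose just before it. There is no depth.
A pose or a line that the arm cannot do raises manip.Unreachable and nothing moves.
- manip.job_done(): hands the job in; it is judged then, once.
The state is a dict: "t": time; "joints": joint angles; "dq": joint speeds; "effort": joint torques, N m; "tool_pos": TCP position; "tcp_rot": TCP orientation; "ft_force": force on the tool from outside, world axes, zero at the start; "moment": the same for the moment, N m; "gripper_width": finger opening in mm; "gripper_force": force on a finger pad.
Only numpy, scipy, OpenCV 4.12 (cv2) and the standard library are available. Lean on these libraries where they do the work, as an engineer would, in place of code of your own. Each camera call takes 0.05 s, during which the arm holds its last target. There are 200 camera calls.

## Working session

There is one attempt and no reset: what is moved stays moved. The work goes in short steps, each a Python script; the robot and the scene stay as the last script left them, time stands still between calls to the robot, and variables do not carry over. Pictures are saved under pics/ and viewed, at most 10 in all, crops included, and the job is handed in when it is done.

```bash
mkdir -p pics; ls; python3 - <<'E'
from cell import manip
import cv2,numpy as np,pickle
d={}
for n in("side","top"):
    c=manip.read_camera(n); d[n]=c
    cv2.imwrite(f"pics/{n}0.png",c["img"][:,:,::-1])
    print(n,c["fx"],c["fy"],c["cx"],c["cy"]); print(np.round(c["world_to_cam"],3).tolist())
pickle.dump(d,open("c0.pkl","wb"))
s=manip.sense();print(s)
E
```

```text
pics
side 362.46202392707414 362.46202392707414 328.6766448806697 204.0269334072529
[[0.884, -0.468, 0.01, -471.885], [-0.346, -0.666, -0.661, 228.81], [0.316, 0.581, -0.75, 839.97], [0.0, 0.0, 0.0, 1.0]]
top 402.17164814025057 402.17164814025057 313.60984793673646 203.85548343017982
[[-0.029, -1.0, 0.008, -24.143], [-0.995, 0.029, -0.096, 528.788], [0.096, -0.011, -0.995, 1259.169], [0.0, 0.0, 0.0, 1.0]]
{'t': 0.1, 'joints': array([ 9.72668015e-01,  1.81461287e-01,  1.60787205e+00, -1.21969508e-05,
        1.35380671e+00, -2.06281102e-01]), 'dq': array([-0.00048428, -0.00035742, -0.00218902, -0.00148124, -0.00048508,
        0.0004459 ]), 'effort': array([-1.44771097e-03, -4.34823453e+01, -3.42694330e+01,  7.03635695e-02,
        3.39568604e-02, -2.07671474e-05]), 'tool_pos': array([219.31399853, 531.05554392, 256.92066336]), 'tcp_rot': array([-6.11461860e-01, -3.08090524e+00,  2.24357235e-03]), 'ft_force': array([0.35220554, 0.7876568 , 0.00118182]), 'moment': array([0.00962018, 0.00083351, 0.02250815]), 'gripper_force': 0.0, 'gripper_width': 87.94079912963466}
```

View pics/top0.png

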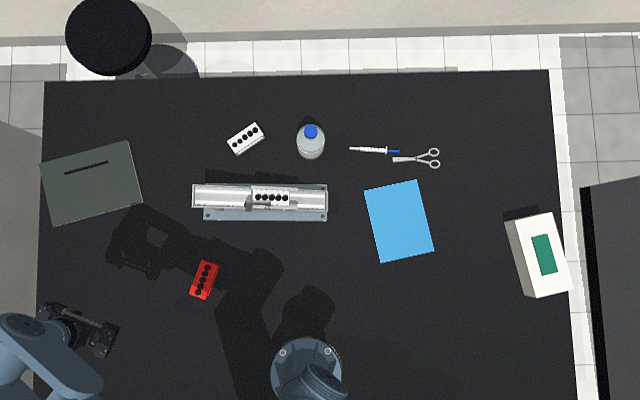

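View pics/side0.png

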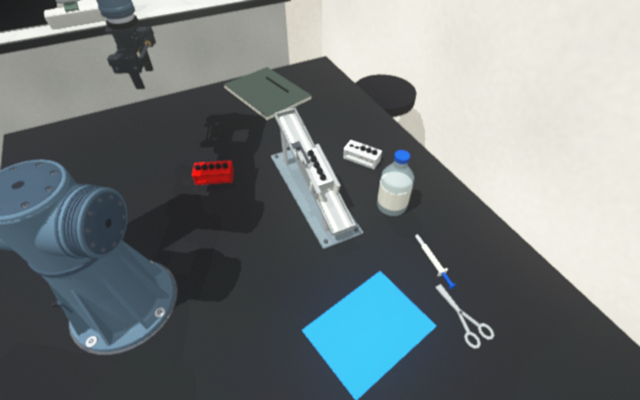

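```bash
python3 - <<'E'
import cv2,pickle,numpy as np
d=pickle.load(open("c0.pkl","rb"))
a=cv2.resize(d["top"]["img"][172:230,184:338,::-1],None,fx=5,fy=5,interpolation=cv2.INTER_CUBIC)
b=cv2.resize(d["side"]["img"][100:252,262:372,::-1],None,fx=2,fy=2,interpolation=cv2.INTER_CUBIC)
o=np.zeros((600,800,3),np.uint8);o[:a.shape[0],:a.shape[1]]=a;o[292:292+b.shape[0],:b.shape[1]]=b
c=cv2.resize(d["top"]["img"][112:180,220:440,::-1],None,fx=2.4,fy=2.4,interpolation=cv2.INTER_CUBIC);o[292:292+c.shape[0],240:240+c.shape[1]]=c
cv2.imwrite("pics/crop0.png",o)
E
```

```text
(no output)
```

View pics/crop0.png

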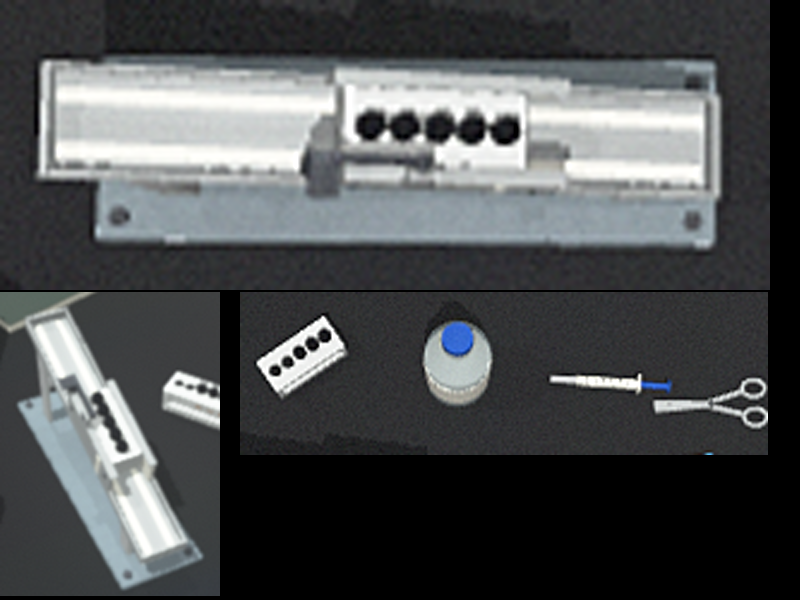

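The jammed rack is the white one in the lane (top camera pixel 270,197). The red block at (204,280) is the look-alike, and the white one on the bench at (245,139) is the spare. The lane runs uphill to image-left, which is world +y, and the catch is on the robot side.

```bash
cat >h.py <<'E'
import numpy as np,cv2,pickle
from scipy.spatial.transform import Rotation as R
from scipy.optimize import least_squares
T16=np.radians(16)
def laneR(yaw): return (R.from_euler('z',yaw)*R.from_euler('y',-T16)).as_matrix()
def lw(p,L): return np.array([L[0],L[1],42.])+laneR(L[2])@np.asarray(p,float)
def proj(c,P):
    q=c["world_to_cam"]@np.r_[P,1]; return np.array([c["fx"]*q[0]/q[2]+c["cx"],c["fy"]*q[1]/q[2]+c["cy"]])
def ray(c,uv,z):
    W=np.linalg.inv(c["world_to_cam"]); o=W[:3,3]; d=W[:3,:3]@np.array([(uv[0]-c["cx"])/c["fx"],(uv[1]-c["cy"])/c["fy"],1]); return o+d*(z-o[2])/d[2]
def trot(L,ydir):  # tool z = -lane z; tool y along +-lane x ('x') or lane y ('y')
    M=laneR(L[2]); z=-M[:,2]; y={'x':M[:,0],'-x':-M[:,0],'y':M[:,1],'-y':-M[:,1]}[ydir]
    return R.from_matrix(np.c_[np.cross(y,z),y,z]).as_rotvec()
E
python3 - <<'E'
from h import *
from cell import manip
d=pickle.load(open("c0.pkl","rb"))
t=lambda a:(a[0]/5+184-.4,a[1]/5+172-.4)
obs=[("top",t((40,62)),(401,-32.5,13)),("top",t((40,178)),(401,32.5,13)),("top",t((719,95)),(-2,-32.5,13)),("top",t((719,198)),(-2,32.5,13)),
("top",t((439,127)),(180,0,51)),("side",(316.3,165.3),(180,0,51))]
f=lambda L:np.concatenate([proj(d[c],lw(p,L))-u for c,u,p in obs])
r=least_squares(f,[450,0,1.57],x_scale=[10,10,.1],loss='soft_l1');L=r.x
print(L,np.round(f(L).reshape(-1,2),1).tolist())
for n in d:
    h=cv2.cvtColor(d[n]["img"],cv2.COLOR_RGB2HSV); m=cv2.inRange(h,(95,120,120),(110,255,255))
    k=max(cv2.findContours(m,0,2)[0],key=cv2.contourArea); b=cv2.approxPolyDP(k,5,True)[:,0]
    P=np.array([ray(d[n],u,2)[:2] for u in b]); print(n,b.tolist(),np.round(P).tolist(),P.mean(0),np.linalg.norm(np.diff(P,axis=0),axis=1))
np.save("L.npy",L)
for yd,pts in (('x',[(90,-3,120),(90,-3,45),(240,-3,45)]),('-x',[(90,-3,120),(90,-3,45),(240,-3,45)]),('y',[(311,0,140),(311,0,35)]),('-y',[(311,0,140),(311,0,35)])):
    for p in pts:
        q=manip.inverse_kinematics(lw(p,L),trot(L,yd)); print(yd,np.round(lw(p,L)),None if q is None else np.round(q,2))
print(manip.read_camera("wrist")["mount"].round(3).tolist())
E
```

```text
[533.61624067 -75.64094279   1.53337917] [[1.2, 0.3], [0.4, -0.2], [-0.4, -0.1], [-0.5, 0.0], [0.2, 0.3], [-0.1, -1.6]]
side [[381, 271], [301, 330], [354, 399], [436, 326]] [[572.0, -205.0], [333.0, -249.0], [367.0, -422.0], [604.0, -380.0]] [ 468.97590198 -313.8731612 ] [243.00473242 176.35706898 240.48021326]
top [[416, 179], [364, 191], [380, 262], [434, 250]] [[602.0, -378.0], [568.0, -206.0], [336.0, -247.0], [370.0, -424.0]] [ 468.96422168 -313.59516129] [175.7645975  234.92353201 179.14519478]
x [539. -22. 182.] [-0.41  0.21  1.76  0.27  1.29 -2.03]
x [539.  -2. 110.] [-0.37  0.31  1.8   0.29  1.14 -2.04]
x [545. 142. 151.] [-0.1   0.25  1.78  0.31  1.15 -1.77]
-x [539. -22. 182.] [-0.41  0.21  1.76  0.27  1.29  1.11]
-x [539.  -2. 110.] [-0.37  0.31  1.8   0.29  1.14  1.1 ]
-x [545. 142. 151.] [-0.1   0.25  1.78  0.31  1.15  1.37]
y [543. 185. 262.] [-0.03  0.13  1.68  0.29  1.34  3.09]
y [544. 213. 161.] [0.03 0.26 1.74 0.31 1.14 3.08]
-y [543. 185. 262.] [-0.03  0.13  1.68  0.29  1.34 -0.06]
-y [544. 213. 161.] [ 0.03  0.26  1.74  0.31  1.14 -0.07]
[[0.001, -0.962, -0.275, 70.631], [1.0, 0.0, 0.0, -0.194], [-0.0, -0.275, 0.962, -127.846], [0.0, 0.0, 0.0, 1.0]]
```

```bash
python3 - <<'E'
from h import *
from cell import manip
d=pickle.load(open("c0.pkl","rb"));L=np.load("L.npy")
print("bottle",ray(d["top"],(311,131),190))
manip.gripper_close(20)
o=trot(L,'x')
manip.move_pose(lw((75,-3,170),L),o)
s=manip.sense(); c=manip.read_camera("wrist")
c["world_to_cam"]=np.linalg.inv(np.r_[np.c_[R.from_rotvec(s["tcp_rot"]).as_matrix(),s["tool_pos"]],[[0,0,0,1]]]@c["mount"])
pickle.dump(c,open("w1.pkl","wb"))
print(s["t"],s["tool_pos"],lw((75,-3,170),L),s["gripper_width"])
im=c["img"][:,:,::-1].copy()
for x in(0,100,240):
  for y,z in((-22.5,45),(22.5,45),(-29.5,12),(29.5,12)):
    if x==0 and z==45: continue
    u=proj(c,lw((x,y,z),L)); cv2.circle(im,tuple(int(v) for v in u),2,(0,0,255),-1)
for y in(-27.5,27.5): cv2.circle(im,tuple(int(v) for v in proj(c,lw((125,y,40),L))),2,(0,255,0),-1)
im=cv2.resize(im,(800,500)); cv2.imwrite("pics/w1.png",im)
E
```

```text
bottle [719.51894033 -36.47024279 190.        ]
3.8167 [537.60551023 -49.81143603 226.15261059] [537.55819026 -50.53455524 226.08729   ] 0.36240738908387343
```

View pics/w1.png

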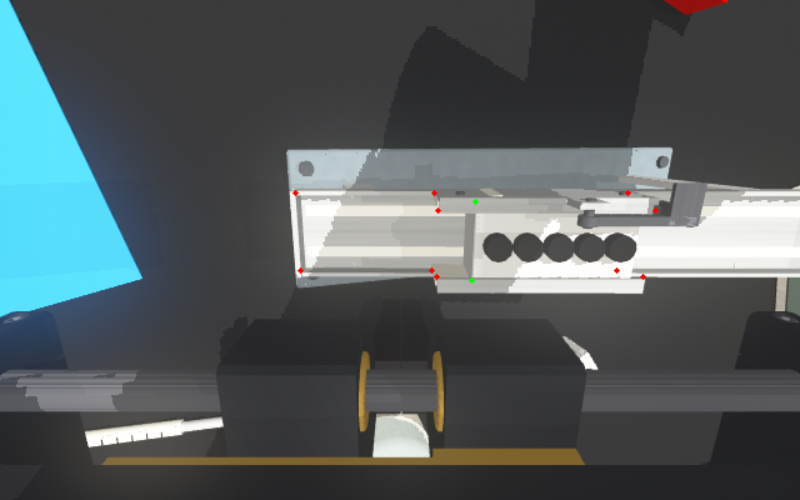

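The projected lane points (red) sit on the lips, sides and stop to about 1–2 mm. The rack's lower end is at px 466–470, at lane x ≈124, as expected. The catch arm is at (585–700, 185–225), on the +y side. I'll push now.

```bash
python3 - <<'E'
from h import *
from cell import manip
L=np.load("L.npy"); M=laneR(L[2])
def st(k):
    s=manip.sense(); print(k,round(s["t"],2),"lane",np.round(M.T@(s["tool_pos"]-[L[0],L[1],42]),1),"F",np.round(M.T@s["ft_force"],1))
manip.servo_line(lw((92,-3,170),L),max_speed=150)
manip.servo_line(lw((92,-3,46),L),max_speed=100); st("down")
for x in(108,125,225):
    manip.servo_line(lw((x,-3,46),L),max_speed=40); st(x)
c=manip.read_camera("side"); cv2.imwrite("pics/s2.png",cv2.resize(c["img"][90:250,240:400,::-1],None,fx=3.5,fy=3.5,interpolation=cv2.INTER_CUBIC))
manip.servo_line(lw((247,-3,46),L),max_speed=40); st("end")
manip.sleep(.4); st("slept")
c=manip.read_camera("side"); cv2.imwrite("pics/s3.png",cv2.resize(c["img"][90:250,240:400,::-1],None,fx=3.5,fy=3.5,interpolation=cv2.INTER_CUBIC))
c=manip.read_camera("top"); cv2.imwrite("pics/t3.png",c["img"][:,:,::-1])
E
```

```text
down 5.53 lane [91.9 -3.5 46.7] F [-0.1 -0.   0.2]
108 6.08 lane [108.3  -3.   46. ] F [-0.3 -0.2 -0. ]
125 6.65 lane [125.2  -3.   46. ] F [-1.4  0.1 -0.8]
225 9.3 lane [224.9  -3.   46. ] F [-0.8  0.4 -0.2]
end 10.05 lane [247.3  -2.9  46. ] F [-0.6 -1.1 -0.5]
slept 10.45 lane [246.9  -3.   46. ] F [-0.1 -0.2 -0.2]
```

View pics/s3.png

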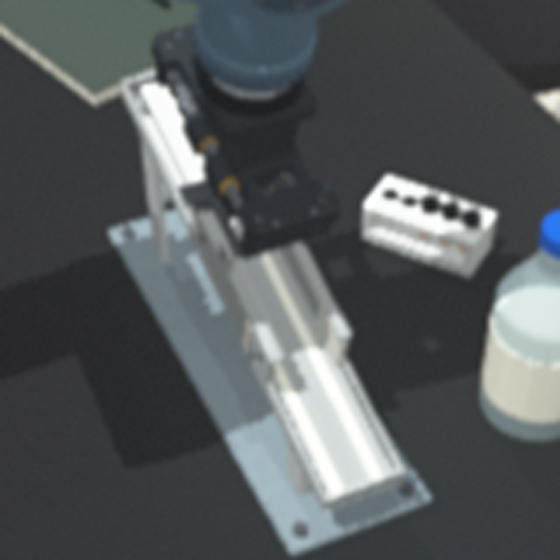

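The gripper hides the rack in this view (around 250,200). The throat is empty and the forces stayed small, so I'll back off and look with the wrist camera.

```bash
python3 - <<'E'
from h import *
from cell import manip
L=np.load("L.npy")
manip.servo_line(lw((225,-3,46),L),max_speed=50)
manip.sleep(.5)
manip.servo_line(lw((225,-3,150),L),max_speed=150)
manip.servo_line(lw((225,-3,180),L),max_speed=150)
s=manip.sense(); c=manip.read_camera("wrist")
c["world_to_cam"]=np.linalg.inv(np.r_[np.c_[R.from_rotvec(s["tcp_rot"]).as_matrix(),s["tool_pos"]],[[0,0,0,1]]]@c["mount"])
im=c["img"][:,:,::-1].copy()
for p in((256,-27.5,40),(256,27.5,40),(366,-27.5,40),(366,27.5,40)): cv2.circle(im,tuple(int(v) for v in proj(c,lw(p,L))),2,(0,255,0),-1)
for p in((256,15,61),(256,28,61),(240,-29.5,12)): cv2.circle(im,tuple(int(v) for v in proj(c,lw(p,L))),2,(0,0,255),-1)
print(s["t"]);cv2.imwrite("pics/w4.png",cv2.resize(im,(800,500)))
E
```

```text
12.8333
```

View pics/w4.png

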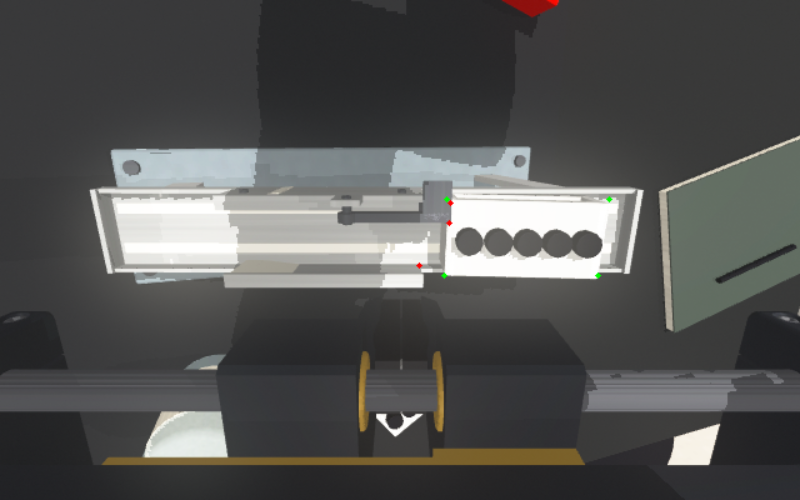

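The rack is in the loading bay with its lower end at px 445 (lane x ≈256). The catch is down behind it, its edge on the x = 256 marks at (449,203–222). Next is the grasp.

```bash
python3 - <<'E'
from h import *
from cell import manip
L=np.load("L.npy"); M=laneR(L[2]); o=trot(L,'-y')
def st(k):
    s=manip.sense(); print(k,round(s["t"],2),"lane",np.round(M.T@(s["tool_pos"]-[L[0],L[1],42]),1),"F",np.round(s["ft_force"],1),round(s["gripper_width"],1),s["gripper_force"],np.round(s["joints"],2))
manip.ungrasp()
manip.move_pose(lw((312,0,170),L),o); st("above")
manip.servo_line(lw((312,0,36),L),o,max_speed=80); st("down")
manip.gripper_close(25); st("grip")
manip.servo_line(lw((316,0,50),L),o,max_speed=30); st("l1")
manip.servo_line(lw((316,0,140),L),o,max_speed=80); manip.sleep(.3); st("up")
c=manip.read_camera("side"); cv2.imwrite("pics/s5.png",cv2.resize(c["img"][60:250,200:400,::-1],None,fx=3,fy=3,interpolation=cv2.INTER_CUBIC))
E
```

```text
above 15.74 lane [311.9  -0.  170. ] F [ 0.1 -0.5 -0.2] 88.0 0.0 [-0.04  0.1   1.65  0.28  1.4  -0.05]
down 17.57 lane [ 3.121e+02 -3.000e-01  3.650e+01] F [ 0.5 -0.8  0.8] 88.1 0.0 [ 0.03  0.26  1.74  0.31  1.14 -0.06]
grip 18.17 lane [ 3.12e+02 -1.00e-01  3.61e+01] F [0.2 0.3 0.2] 54.6 24.974635150283575 [ 0.03  0.26  1.74  0.31  1.14 -0.06]
l1 18.8 lane [316.    0.4  49.9] F [ 0.3  0.  -2.5] 54.4 24.972403161227703 [ 0.03  0.24  1.73  0.3   1.17 -0.05]
up 20.38 lane [3.160e+02 1.000e-01 1.397e+02] F [ 0.6  0.2 -2.5] 54.7 24.972439650446177 [-0.02  0.13  1.67  0.29  1.34 -0.05]
```

View pics/s5.png

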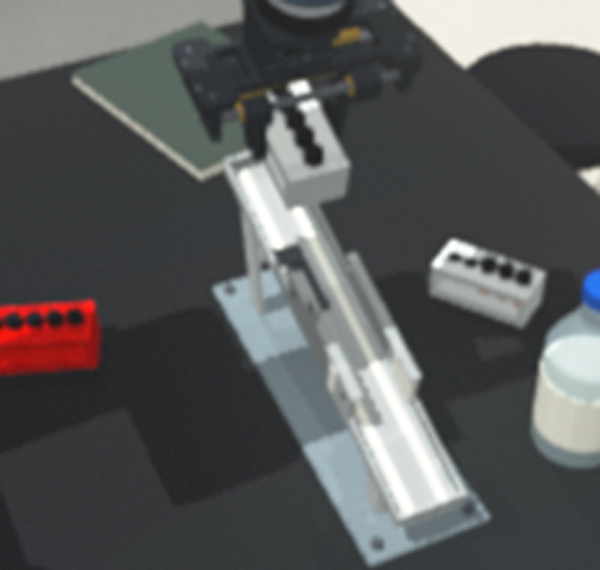

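```bash
python3 - <<'E'
from h import *
from cell import manip
ax=np.array([-.18,.984,0]);ax/=np.linalg.norm(ax);z=np.array([0,0,-1.]);o=R.from_matrix(np.c_[ax,np.cross(z,ax),z]).as_rotvec()
def st(k):
    s=manip.sense(); print(k,round(s["t"],2),np.round(s["tool_pos"],1),"F",np.round(s["ft_force"],1),round(s["gripper_width"],1)); return s
p=manip.sense()["tool_pos"]; q=np.array([469.,-314,0])
manip.servo_line([p[0],p[1],310],max_speed=100)
manip.servo_line(q+[0,0,250],o,max_speed=180); manip.sleep(.3); st("over")
manip.servo_line(q+[0,0,60],o,max_speed=100)
manip.servo_line(q+[0,0,43],o,max_speed=30); manip.sleep(.3); f0=st("near")["ft_force"][2]
h=43
while h>34:
    h-=.7; manip.servo_line(q+[0,0,h],o,max_speed=10); manip.sleep(.1)
    s=manip.sense()
    if s["ft_force"][2]-f0>1.5: break
st("touch %.1f"%h)
c=manip.read_camera("side"); cv2.imwrite("pics/s6.png",cv2.resize(c["img"][180:400,240:500,::-1],None,fx=2.5,fy=2.5,interpolation=cv2.INTER_CUBIC))
E
```

```text
over 24.34 [ 469.  -313.9  250. ] F [-1.1 -0.8 -2.4] 55.2
near 27.41 [ 469.1 -314.1   43.2] F [ 0.3  1.1 -2.1] 55.2
touch 37.4 30.21 [ 469.3 -314.3   38.1] F [-1.6  0.9  6.1] 54.8
```

View pics/s6.png

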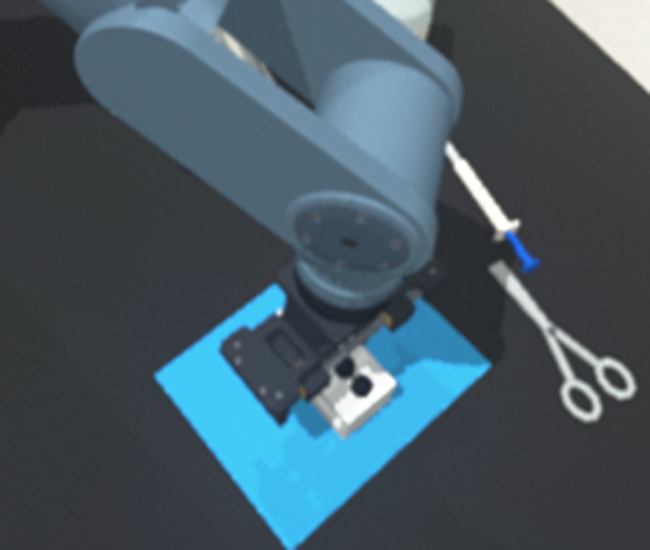

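The rack (350,385 in the crop) is down on the pad with its edges well inside. Contact came at TCP z = 38, as expected. I'll release and retreat.

```bash
python3 - <<'E'
from h import *
from cell import manip
manip.ungrasp(); manip.sleep(.2)
manip.servo_line([469,-314,130],max_speed=60)
manip.servo_line([469,-314,260],max_speed=120)
manip.movej(manip.inverse_kinematics([300,-450,300],manip.sense()["tcp_rot"])); manip.sleep(.3)
a=manip.read_camera("side")["img"][:,:,::-1];b=manip.read_camera("top")["img"][:,:,::-1]
o=np.vstack([cv2.resize(a[100:380,260:500],(514,600))]);o2=np.zeros((600,286,3),np.uint8);t=cv2.resize(b[110:270,340:450],(286,416));o2[:416]=t
t=cv2.resize(b[172:230,184:338],(286,108));o2[430:538]=t
cv2.imwrite("pics/f7.png",np.hstack([o,o2]));s=manip.sense();print(s["t"],s["ft_force"])
E
```

```text
35.3167 [-0.25982857  0.14997796 -1.34132449]
```

View pics/f7.png

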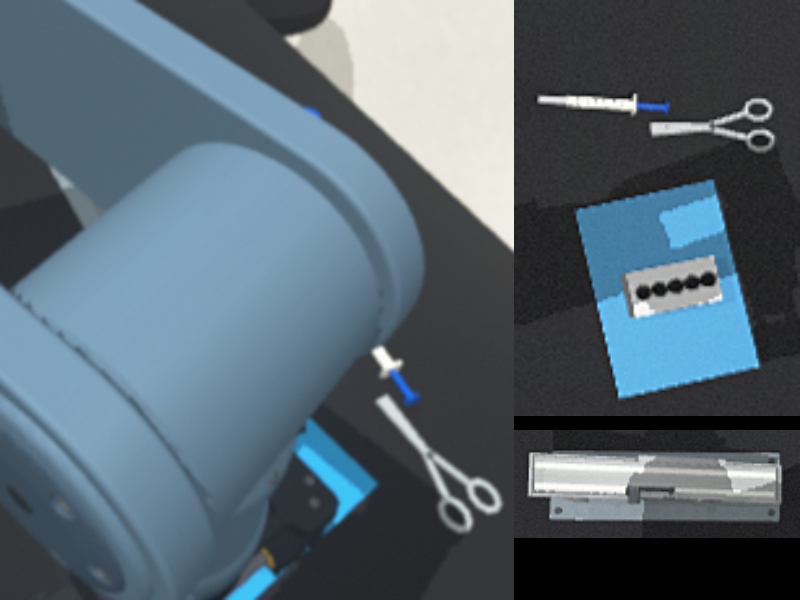

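The rack stands upright in the middle of the pad (675,285). The lane is empty with the catch down, and the syringe and scissors haven't moved. I'll hand in.

```bash
python3 -c "
from cell import manip
manip.sleep(.7);print(manip.sense()['ft_force']);print(manip.job_done())"
```

```text
[-0.41226958  0.72435725 -0.46515268]
the job is handed in; nothing more can be done
None
```

The job is handed in at about 36 s: the rack was pushed up past the catch, rested on it, was lifted out of the loading bay and now stands upright in the middle of the blue pad, with the catch down and no bystander seen to have moved in the last pictures.

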